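# Pin the grinder's tool-rest arm

### The arm

A 7-joint arm with a two-finger parallel gripper is mounted at the origin on the work surface. World frame = base frame: x ahead of the robot, y to its left, z up, the work surface at z = 0. Lengths are in m, angles in rad, forces in N, time in s.
With the tool pointing down it reaches from about 0.4 to 0.85 m from the base axis. Payload 4.5 kg.
Tool frame: the origin (TCP) lies between the finger pads; the fingertips stand 19 mm ahead of it and the grasp point (between the pads) is the TCP (r.tips_ahead is the distance from the TCP to the fingertips, in m); z points along the fingers, y is the line along which they close (so a half turn about z gives the same grasp; the last joint's range is limited). The gripper opens to 88 mm and grips with 3 to 60 N. Pads are 18 mm wide; open, the fingers measure 123 mm over their backs; the gripper's body (75 mm by 187 mm) begins 45 mm behind the grasp point.
Start: joints at [-1.193, 0.689, -0.195, 1.565, 0.157, 0.902, -0.215], TCP at [0.211, 0.588, 0.258] pointing down, gripper open.
Joint ranges: [-3.01, 3.01], [-0.46, 2.08], [-1.47, 1.51], [0.13, 2.56], [-1, 4.14], [0.04, 2.09], [-2.66, 2.66]. Speed limits (rad/s): [2.57, 2.57, 3.14, 3.14, 3.14, 3.14, 3.14].

### API

Orientations are given as a unit quaternion [x, y, z, w].
In Python, from plant import r, cams, models gives the robot as it stands. The module is installed in compiled form; this text tells all that it offers.
- The arm moves only by the tool jog_arm, never from a script. Its arguments are lists of equal length, an entry for each row: "turn": the turn, a rotation vector about the tool's x, y, z in rad, a list of three; "translation": the shift along the tool's x, y, z in m, a list of three; "grip": the closure, from 0 (fully open) to 1 (shut). In form: {"turn": [[ax, ay, az], ...], "translation": [[tx, ty, tz], ...], "grip": [grip, ...]}. A call has 1 to 20 rows; each row is the pose to reach, as a shift and turn from the pose commanded when the call began, along the tool's axes at that moment; what a row does not reach only later rows make up. A row lasts 1/8 s, in which the tool goes at most 62.5 mm and 10.7 degrees, less where a joint would pass 70% of its speed; a pose out of reach is approached as far as the arm can. A call with a gripper value outside its range is refused whole. The fingers move at their own pace and stop on an object; "force" is the grip in N (left out, the last holds). Time passes only in rows, so rows that repeat a pose let the fingers close. It gives the time, the measured TCP pose, the force, the opening and the grip force at its end, in the units of the state.
- r.get_state(): the state, without advancing time (a new reading comes with each control period).
- cams.snapshot(name): name is "scene" or "top" or "wrist"; returns the picture (420x560x3 uint8, red, green, blue); there is no depth.
- cams.camera_params(name): a dict with "fx", "fy", "cx", "cy" (pixels), "eye" and "orientation" of the camera in the world. Camera axes: x right, y up, looking along -z (the intrinsics and any distortion apply to the point x, -y, -z); pixel columns grow to the right and rows downward; lengths in m; the calibration is good to about 2 mm. A picture is of the moment at which its call begins: read the wrist's pose just before it. camera_params takes no time and is no camera call; for the wrist camera it gives the pose at the moment of the call.
- r.finish_job(): hands the job in; it is judged then, once.
Trained networks look in the newest picture that a camera, given by its name, has taken for a name from the list of things; names that differ only in an ending like _2 or _b are one class to them, and where a whole thing is asked for, a point or a joint stands for the part that bears it (a point fixed in the world has none). Each returns a list of dicts, best first, with "p" (0 to 1); they miss things now and then, are a little off and sometimes report something else, mostly with a low value. They report only what shows in the picture. A call takes as long as a camera call.
- models.find_in(camera, name): "position" ([x, y, z] in m, in world coordinates, good to about 4 mm: the middle of the surface that is visible of it).
- models.masks_of(camera, name): "pixels" (420x560 bool, what is visible of it).
- models.place_of(camera, name): "position" ([x, y, z] in m, in world coordinates, good to about 4 mm: a listed point, or the origin of a listed thing).
The state is a dict: "clock": time; "q": joint angles; "qd": joint speeds; "joint_torque": joint torques, N m; "tool_pos": TCP position; "eef_rot": TCP orientation; "contact_force": force on the tool from outside, world axes, zero at the start; "moment": the same for the moment, N m; "opening": opening from 0.0 (shut) to 1.0 (fully open); "finger_force": force on a finger pad.
Only numpy, scipy, OpenCV 4.12 (cv2) and the standard library are available. Lean on these libraries where they do the work, as an engineer would, in place of code of your own. Each camera call takes 0.05 s, during which the arm holds its last target. There are 200 camera calls.

### The job

The wet grinder's steel tool-rest arm is in its forked bracket, but nothing locks it there. Take the T-handled lock pin from the rack, put it down through the hole in the bracket and arm until its collar sits flat on the bracket, and let go. Leave the knob-headed pin and the ring-headed pin in the rack.

Things in the scene. Friction and masses are not known exactly. Their poses are not given: they have to be found in the camera images.
- t_pin_grip (a point): T-handled steel lock pin hanging upright by its collar in a rack hole (rack top 90 mm above bench; 3 holes 95 mm apart, order varies). Point: centre of the T's cross-bar, 60 mm long (y), 14 wide (x), 16 high (z up). Collar 56 mm wide, 6 thick, its underside 36 mm below the point; 16 mm shank with tapered foot, tip 102 mm below the point. Loose in the rack: lift straight up over 66 mm. 0.25 kg.
- bracket_hole (a point): Mouth centre of the vertical hole in the blue fixed bracket, top face, 118 mm above bench; z up. Hole 28 mm, countersunk to 40 mm; runs open through upper cheek (84 mm square), eye of the steel rest arm and lower cheek, 52 mm in all, already lined up. Pin home: cross-bar centre 36 mm above. Arm leaves to -y; its bar and the stone (215 mm high) rise over 180 mm away; nothing nearer is higher.
- knob_pin_grip (a point): Bystander pin, too short: shank 16 mm thick, 32 mm long, round black knob 38 mm across as its head. It hangs upright by its collar in another hole of the same rack. Point: centre of the knob, 32 mm above the rack's top.
- ring_pin_grip (a point): Bystander pin, too thin: steel, shank 10 mm thick, 60 mm long, an upright wire ring 45 mm across as its head. It hangs upright by its collar in another hole of the same rack. Point: centre of the ring, 30 mm above the rack's top.

How it is judged:
At the end, for the whole second after the job is handed in: The T-handled pin stands in the bracket hole, upright within 10 degrees, its cross-bar centre within 15 mm of the hole's axis and 28 to 44 mm above the mouth (36 mm when the collar is flat on the bracket), released; the knob-headed and ring-headed pins are within 30 mm of where they started (horizontal distance between t_pin_grip and bracket_hole below 0.015 m and z of t_pin_grip in the frame of bracket_hole between 0.028 and 0.044 m and angle between t_pin_grip's own z axis and vertical below 0.175 rad and distance of each of knob_pin_grip, ring_pin_grip from where it was at the start of the episode below 0.03 m); the robot touches nothing.
It fails at once if the knob-headed or ring-headed pin is moved more than 30 mm (not (distance of knob_pin_grip from where it was at the start of the episode below 0.03 m) or not (distance of ring_pin_grip from where it was at the start of the episode below 0.03 m)).
It also fails if it takes over 40 s, if anything falls off the work surface, if the arm or the gripper's body presses on something with over 40 N, if the wrist force passes 120 N, or if a joint passes its speed limit or range.

## Working session

There is one attempt and no reset: what is moved stays moved. The work goes in short steps, Python scripts to look and compute and a tool call to move; the robot and the scene stay as the last step left them, time stands still between calls to the robot, and variables do not carry over. Pictures are saved under pics/ and viewed, at most 10 in all, crops included, and the job is handed in when it is done.

Besides the shell and the picture viewer there is one more tool, called after "Emit:" by a JSON object that holds its "api" and its "payload", one argument or row to a line. jog_arm: Moves the arm, as the interface text tells. Its arguments: {"type":"object","properties":{"turn":{"type":"array"},"translation":{"type":"array"},"grip":{"type":"array"},"force":{"type":"number"}},"required":["turn","translation","grip"]}

```bash
mkdir -p pics; cat > h.py <<'E'
import numpy as np, cv2
from plant import r, cams, models
from scipy.spatial.transform import Rotation as R
def snap(c,f):
    im=cams.snapshot(c); cv2.imwrite(f'pics/{f}.png',im[:,:,::-1]); return im
def ray(c,u,v,z):
    p=cams.camera_params(c); d=np.array([(u-p['cx'])/p['fx'],-(v-p['cy'])/p['fy'],-1])
    d=R.from_quat(p['orientation']).apply(d); e=np.array(p['eye']); return e+d*(z-e[2])/d[2]
def proj(c,X):
    p=cams.camera_params(c); x=R.from_quat(p['orientation']).inv().apply(np.array(X)-p['eye'])
    return p['cx']-p['fx']*x[0]/x[2], p['cy']+p['fy']*x[1]/x[2]
E
python3 - <<'E'
from h import *
np.set_printoptions(precision=4,suppress=True)
s=r.get_state(); print(s['clock'],s['tool_pos'],s['eef_rot'],s['opening'],R.from_quat(s['eef_rot']).as_matrix())
a=snap('scene','s0'); b=snap('top','t0')
cv2.imwrite('pics/st0.png',cv2.resize(np.vstack([a,b]),(800,1200))[:, :, ::-1])
for c in('scene','top'):
  print(c,cams.camera_params(c))
  for n in('t_pin_grip','bracket_hole','knob_pin_grip','ring_pin_grip'):
    for d in models.place_of(c,n)[:2]: print(c,n,d['p'],np.array(d['position']),proj(c,d['position']))
E
```

```text
0.0 [0.2105 0.5878 0.2569] [ 0.171   0.9853 -0.0009 -0.0001] 1.0017975417331395 [[-0.9415  0.337  -0.0005]
 [ 0.337   0.9415 -0.0018]
 [-0.0001 -0.0018 -1.    ]]
scene {'fx': 405.15196955062095, 'fy': 405.15196955062095, 'cx': 282.3636811230928, 'cy': 211.276118682717, 'eye': array([ 0.8391, -0.3391,  0.6212]), 'orientation': array([0.4004, 0.1258, 0.2474, 0.8733])}
scene t_pin_grip 0.65 [0.494  0.3666 0.126 ] (np.float64(324.34024996863286), np.float64(153.59000335287462))
scene bracket_hole 0.57 [ 0.5177 -0.1393  0.12  ] (np.float64(175.4993357989569), np.float64(324.5803824273046))
scene knob_pin_grip 0.68 [0.5116 0.2712 0.1179] (np.float64(310.42490888697387), np.float64(180.31263708397037))
scene ring_pin_grip 0.67 [0.5294 0.1767 0.1212] (np.float64(294.6044598074792), np.float64(206.5724231669724))
top {'fx': 436.7729566007375, 'fy': 436.7729566007375, 'cx': 281.532070322613, 'cy': 217.14836729263712, 'eye': array([0.429 , 0.1287, 0.8653]), 'orientation': array([ 0.0576, -0.0657, -0.7042,  0.7046])}
top t_pin_grip 0.62 [0.492  0.3672 0.1253] (np.float64(135.11014473052398), np.float64(256.3225973306687))
top bracket_hole 0.96 [ 0.5209 -0.1409  0.1167] (np.float64(432.21769490317126), np.float64(240.24109308398212))
top knob_pin_grip 0.6 [0.5105 0.2789 0.1231] (np.float64(188.23107713094282), np.float64(245.59242301793395))
top ring_pin_grip 0.93 [0.5282 0.1834 0.1191] (np.float64(244.71269023803922), np.float64(235.6510486339292))
```

View pics/t0.png

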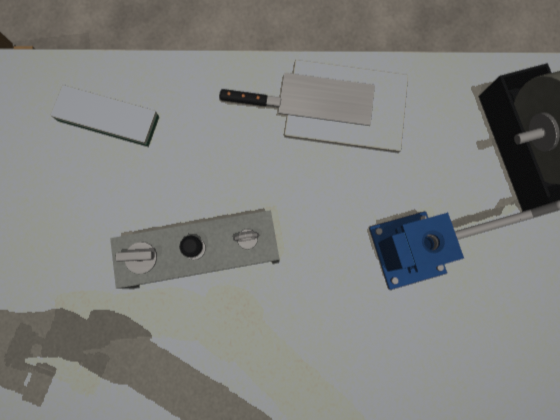

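View pics/s0.png

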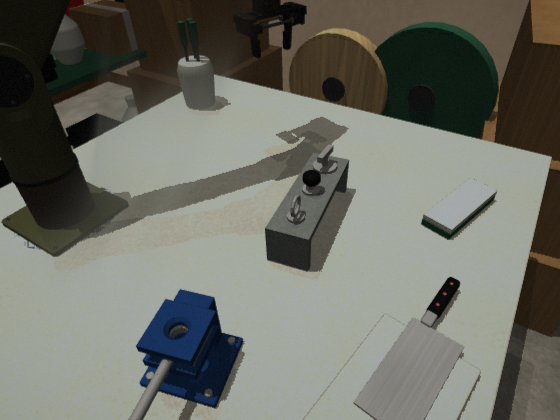

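The T-pin is the leftmost in the rack (top image ~(135,257)), with the knob at (191,246), the ring at (246,237), and the bracket hole at (432,241). The networks agree with the picture. Next I'll measure the bar's direction and the hole more finely.

```bash
python3 - <<'E'
import cv2,numpy as np
b=cv2.imread('pics/t0.png')
f=lambda u,v:cv2.resize(b[v-30:v+30,u-40:u+40],(800,600),interpolation=cv2.INTER_CUBIC)
c=np.hstack([f(135,257),f(432,241)]); cv2.imwrite('pics/c0.png',cv2.resize(c,(800,300)))
E
```

```text
(no output)
```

View pics/c0.png

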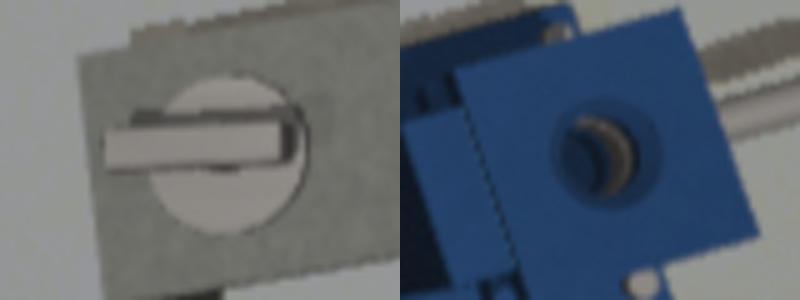

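The left half of the crop shows the bar's top face, centred at ~(133.6,256) in the full image, with its axis tilted about 2.4° in the image. The collar centre is at ~(140.6,257.8), and the countersink circle's centre is at ~(433.4,241.6).

```bash
python3 - <<'E'
from h import *
np.set_printoptions(precision=4,suppress=True)
f=lambda x,y,u0,v0:(u0-40+x/5-.4,v0-30+y/5-.4)
T=ray('top',*f(193,145,135,257),.134);C=ray('top',*f(228,154,135,257),.096);H=ray('top',*f(207,153,432,241),.118)
a=ray('top',*f(105,148.5,135,257),.134);b=ray('top',*f(281,141,135,257),.134)
print(T,C,H,b-a,np.linalg.norm(b-a),np.degrees(np.arctan2((b-a)[1],(b-a)[0])))
M=R.from_quat(r.get_state()['eef_rot']).as_matrix(); p=r.get_state()['tool_pos']
print(M.T@(np.array([T[0],T[1],.24])-p))
E
```

```text
[0.4925 0.3676 0.134 ] [0.4926 0.3676 0.096 ] [ 0.5191 -0.1417  0.118 ] [ 0.0025 -0.0583  0.    ] 0.0583907487504377 -87.5059712501934
[-0.3398 -0.1129  0.0177]
```

Emit:
{"api": "jog_arm", "payload": {
  "turn": [
    [0,0,0.18],
    [0,0,0.36],
    [0,0,0.54],
    [0,0,0.72],
    [0,0,0.9],
    [0,0,1.08],
    [0,0,1.183],
    [0,0,1.183],
    [0,0,1.183],
    [0,0,1.183]
  ],
  "translation": [
    [-0.045,-0.015,0],
    [-0.09,-0.03,0.002],
    [-0.14,-0.047,0.005],
    [-0.19,-0.063,0.01],
    [-0.24,-0.08,0.012],
    [-0.29,-0.096,0.015],
    [-0.34,-0.113,0.018],
    [-0.34,-0.113,0.018],
    [-0.34,-0.113,0.018],
    [-0.34,-0.113,0.018]
  ],
  "grip": [0,0,0,0,0,0,0,0,0,0]
}}

```text
clock: 1.75
tool_pos: [0.4912, 0.3691, 0.2397]
eef_rot: [0.69, 0.724, 0.0, -0.001]
contact_force: [-0.4, -0.3, 0.6]
opening: 0.996
finger_force: 0.0
```

```bash
cat > w.py <<'E'
from h import *
import sys
np.set_printoptions(precision=4,suppress=True)
s=r.get_state(); M=R.from_quat(s['eef_rot']).as_matrix(); print(s['clock'],s['tool_pos'],M,s['opening'],s['contact_force'],s['q'])
snap('wrist',sys.argv[1])
print(cams.camera_params('wrist'))
for n in('t_pin_grip','bracket_hole'):
    for d in models.place_of('wrist',n)[:1]: print(n,d['p'],np.array(d['position']),proj('wrist',d['position']))
print('T',proj('wrist',[.4925,.3676,.134]), 'C',proj('wrist',[.4926,.3676,.096]),'H',proj('wrist',[.5191,-.1417,.118]))
E
python3 w.py w1
```

```text
1.75 [0.4912 0.3691 0.2397] [[-0.0472  0.9989 -0.001 ]
 [ 0.9989  0.0472  0.0011]
 [ 0.0012 -0.001  -1.    ]] 0.9962227180520928 [-0.4362 -0.3364  0.6039] [-0.7761  0.6953  0.1026  1.6279 -0.0917  0.8231 -0.5876]
{'fx': 300.04223283849296, 'fy': 300.04223283849296, 'cx': 278.749242783721, 'cy': 205.39689908458155, 'eye': array([0.4869, 0.4376, 0.3666]), 'orientation': array([-0.1364, -0.0031,  0.0233,  0.9904])}
t_pin_grip 0.83 [0.4897 0.3661 0.1274] (np.float64(277.9320313921972), np.float64(210.22196152994425))
bracket_hole 0.33 [0.4899 0.3662 0.1289] (np.float64(277.89820076363543), np.float64(210.31045412640037))
T (np.float64(281.17023591479204), np.float64(210.60175790896767)) C (np.float64(280.9505421204343), np.float64(198.8771883086964)) H (np.float64(282.57378121263844), np.float64(576.9931952162667))
```

View pics/w1.png

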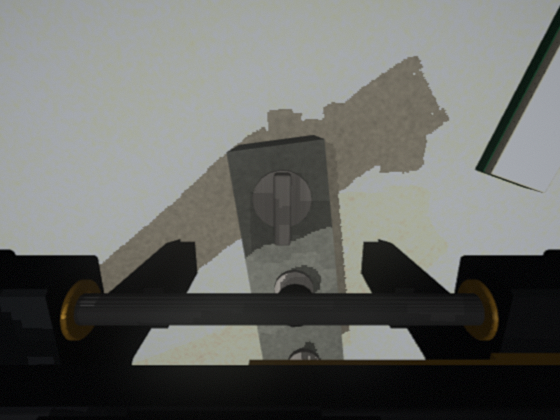

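The wrist view shows the T bar upright in the picture at column ~282, rows 172–244. My estimate projects to (281,211), so they agree. Now I'll descend and grip.

Emit:
{"api": "jog_arm", "payload": {
  "turn": [
    [0,0,0],
    [0,0,0],
    [0,0,0],
    [0,0,0],
    [0,0,0],
    [0,0,0],
    [0,0,0],
    [0,0,0],
    [0,0,0],
    [0,0,0],
    [0,0,0],
    [0,0,0]
  ],
  "translation": [
    [-0.0015,0.0015,0.03],
    [-0.0015,0.0015,0.06],
    [-0.0015,0.0015,0.09],
    [-0.0015,0.0015,0.105],
    [-0.0015,0.0015,0.115],
    [-0.0015,0.0015,0.115],
    [-0.0015,0.0015,0.115],
    [-0.0015,0.0015,0.115],
    [-0.0015,0.0015,0.115],
    [-0.0015,0.0015,0.115],
    [-0.0015,0.0015,0.115],
    [-0.0015,0.0015,0.115]
  ],
  "grip": [0,0,0,0,0,0,1,1,1,1,1,1],
  "force": 35
}}

```text
clock: 3.4
tool_pos: [0.4942, 0.3661, 0.1247]
eef_rot: [0.691, 0.723, 0.0, -0.0]
contact_force: [0.2, -0.8, 0.1]
opening: 0.341
finger_force: 0.0
```

Emit:
{"api": "jog_arm", "payload": {
  "turn": [
    [0,0,0],
    [0,0,0],
    [0,0,0],
    [0,0,0],
    [0,0,0],
    [0,0,0]
  ],
  "translation": [
    [0,0,0],
    [0,0,0],
    [0,0,0],
    [0,0,0],
    [0,0,0],
    [0,0,0]
  ],
  "grip": [1,1,1,1,1,1]
}}

```text
clock: 4.15
tool_pos: [0.4942, 0.366, 0.1247]
eef_rot: [0.691, 0.722, -0.0, -0.0]
contact_force: [-0.3, 0.2, -1.1]
opening: 0.156
finger_force: 35.0
```

Emit:
{"api": "jog_arm", "payload": {
  "turn": [
    [0,0,0],
    [0,0,0],
    [0,0,0],
    [0,0,0],
    [0,0,0],
    [0,0,0],
    [0,0,0],
    [0,0,0]
  ],
  "translation": [
    [0,0,-0.01],
    [0,0,-0.03],
    [0,0,-0.055],
    [0,0,-0.085],
    [0,0,-0.115],
    [0,0,-0.145],
    [0,0,-0.165],
    [0,0,-0.165]
  ],
  "grip": [1,1,1,1,1,1,1,1]
}}

```text
clock: 5.15
tool_pos: [0.495, 0.3665, 0.2917]
eef_rot: [0.691, 0.722, 0.002, 0.0]
contact_force: [0.3, 0.3, -2.5]
opening: 0.152
finger_force: 35.0
```

```bash
python3 - <<'E'
from h import *
np.set_printoptions(precision=4,suppress=True)
s=r.get_state(); M=R.from_quat(s['eef_rot']).as_matrix(); print(s['clock'],s['tool_pos'],M,s['opening'],s['contact_force'],s['q'])
b=snap('top','t2');a=snap('scene','s2')
for c in('top','scene'):
  for d in models.place_of(c,'t_pin_grip')[:1]: print(c,d['p'],np.array(d['position']),proj(c,d['position']))
print(M.T@(np.array([.5191,-.1417,.27])-s['tool_pos']))
E
```

```text
5.15 [0.495  0.3665 0.2917] [[-0.0439  0.999   0.003 ]
 [ 0.999   0.0439  0.0025]
 [ 0.0023  0.0031 -1.    ]] 0.15151038702524933 [ 0.2543  0.274  -2.4928] [-0.7773  0.6373  0.1161  1.5674 -0.0856  0.9379 -0.5895]
top 0.73 [0.4948 0.3674 0.2927] (np.float64(94.40592191570639), np.float64(243.28448032108946))
scene 0.72 [0.4931 0.3708 0.292 ] (np.float64(328.70157650447265), np.float64(81.60189213921075))
[-0.5088  0.0017  0.0205]
```

View pics/s2.png

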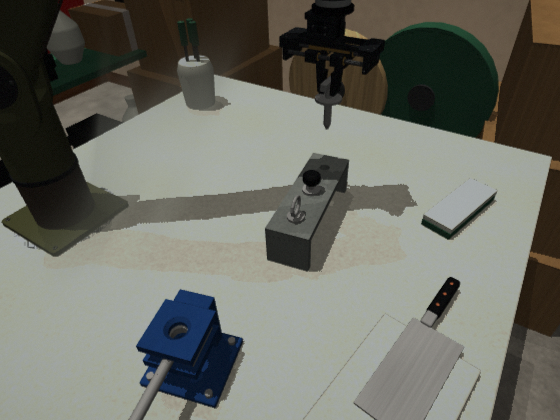

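The pin hangs upright in the gripper, with its tip at ~(327,127). The knob and ring pins are undisturbed. Moving over to the bracket.

Emit:
{"api": "jog_arm", "payload": {
  "turn": [
    [0,0,0],
    [0,0,0],
    [0,0,0],
    [0,0,0],
    [0,0,0],
    [0,0,0],
    [0,0,0],
    [0,0,0],
    [0,0,0],
    [0,0,0],
    [0,0,0],
    [0,0,0],
    [0,0,0],
    [0,0,0],
    [0,0,0],
    [0,0,0],
    [0,0,0]
  ],
  "translation": [
    [-0.015,0,0],
    [-0.045,0,0],
    [-0.085,0,0],
    [-0.125,0.001,0],
    [-0.165,0.001,0],
    [-0.205,0.001,0],
    [-0.245,0.001,0],
    [-0.285,0.001,0],
    [-0.325,0.001,0],
    [-0.365,0.002,0],
    [-0.405,0.002,0],
    [-0.445,0.002,0],
    [-0.48,0.002,0],
    [-0.5,0.002,0],
    [-0.509,0.002,0],
    [-0.509,0.002,0],
    [-0.509,0.002,0]
  ],
  "grip": [1,1,1,1,1,1,1,1,1,1,1,1,1,1,1,1,1]
}}

```text
clock: 7.48
tool_pos: [0.5185, -0.1411, 0.2896]
eef_rot: [0.691, 0.723, 0.0, -0.0]
contact_force: [0.1, 0.2, -1.3]
opening: 0.152
finger_force: 35.0
```

```bash
cat > m.py <<'E'
from h import *
import sys
np.set_printoptions(precision=4,suppress=True)
s=r.get_state(); M=R.from_quat(s['eef_rot']).as_matrix(); p=np.array(s['tool_pos']); print(s['clock'],p,M,s['opening'],s['contact_force'])
im={c:snap(c,c[0]+sys.argv[1]) for c in('top','scene','wrist')}
for c in im:
  for n in('t_pin_grip','bracket_hole'):
    for d in models.place_of(c,n)[:1]: print(c,n,d['p'],np.array(d['position']))
c=lambda k,X,w=60,h=80:(lambda u,v:(print(k,u,v),cv2.resize(im[k][max(v-h,0):max(v-h,0)+2*h,max(u-w,0):max(u-w,0)+2*w],(400,600),interpolation=cv2.INTER_CUBIC))[1])(*map(int,proj(k,X)))
m=(p+[.5191,-.1417,.118])/2
out=np.hstack([c('scene',m),c('top',m)])
# predicted tip & hole marks printed only
print('tip px scene',proj('scene',p+M[:,2]*.102),'hole',proj('scene',[.5191,-.1417,.118]))
cv2.imwrite(f'pics/c{sys.argv[1]}.png',out[:,:,::-1])
E
python3 m.py 3
```

```text
7.475 [ 0.5185 -0.1411  0.2896] [[-0.0457  0.999  -0.0004]
 [ 0.999   0.0457  0.0009]
 [ 0.001  -0.0003 -1.    ]] 0.15225857480283952 [ 0.1179  0.2374 -1.3207]
top t_pin_grip 0.78 [ 0.5199 -0.1387  0.2917]
top bracket_hole 0.92 [ 0.5212 -0.1436  0.1171]
scene t_pin_grip 0.74 [ 0.5167 -0.1356  0.2903]
scene bracket_hole 0.69 [ 0.5154 -0.1416  0.1212]
wrist t_pin_grip 0.75 [ 0.5154 -0.1401  0.2932]
wrist bracket_hole 0.65 [ 0.5177 -0.1434  0.116 ]
scene 162 288
top 452 234
tip px scene (np.float64(165.29574867773204), np.float64(296.4316707997893)) hole (np.float64(175.3143409063989), np.float64(327.03922382350805))
```

View pics/c3.png

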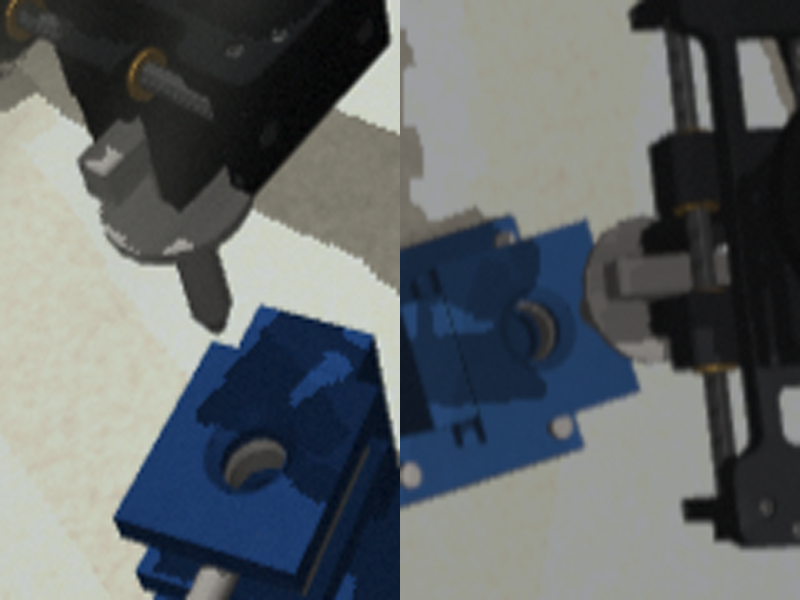

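In the scene view the pin tip is at ~(167,296), where I predicted it. The hole is right below, so the line-up is within a few mm. The pin sits ~2–3 mm toward +y in the grip, so I'll correct for that and start inserting.

Emit:
{"api": "jog_arm", "payload": {
  "turn": [
    [0,0,0],
    [0,0,0],
    [0,0,0],
    [0,0,0],
    [0,0,0],
    [0,0,0],
    [0,0,0],
    [0,0,0]
  ],
  "translation": [
    [-0.0025,0.0005,0.015],
    [-0.0025,0.0005,0.035],
    [-0.0025,0.0005,0.055],
    [-0.0025,0.0005,0.065],
    [-0.0025,0.0005,0.075],
    [-0.0025,0.0005,0.085],
    [-0.0025,0.0005,0.09],
    [-0.0025,0.0005,0.09]
  ],
  "grip": [1,1,1,1,1,1,1,1]
}}

```text
clock: 8.93
tool_pos: [0.5192, -0.1448, 0.1995]
eef_rot: [0.691, 0.722, -0.0, -0.0]
contact_force: [0.5, 0.6, -1.7]
opening: 0.152
finger_force: 35.0
```

```bash
python3 m.py 4
```

```text
8.925 [ 0.5192 -0.1448  0.1995] [[-0.044   0.999  -0.0003]
 [ 0.999   0.044   0.0002]
 [ 0.0002 -0.0003 -1.    ]] 0.15235435988864585 [ 0.4995  0.6104 -1.7272]
top bracket_hole 0.96 [ 0.5203 -0.1405  0.1155]
scene t_pin_grip 0.68 [ 0.5173 -0.1434  0.1996]
scene bracket_hole 0.83 [ 0.5162 -0.1413  0.1186]
wrist t_pin_grip 0.94 [ 0.515  -0.1435  0.2032]
scene 168 310
top 442 238
tip px scene (np.float64(176.537519613077), np.float64(336.64341658186936)) hole (np.float64(175.3143409063989), np.float64(327.03922382350805))
```

View pics/c4.png

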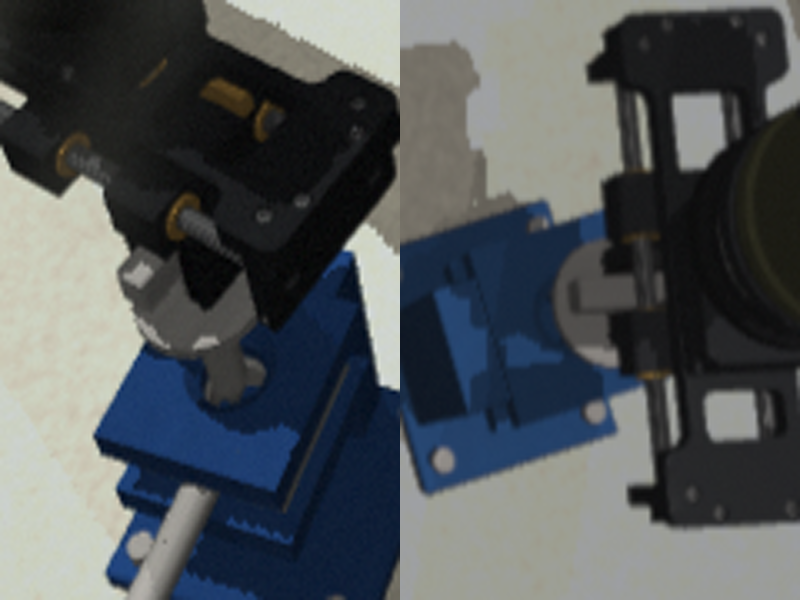

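The tip is inside the mouth (scene crop ~(222,395)) and there is no contact force. It sits ~2 mm to the -y side, so I'll shift it back and descend to the collar.

Emit:
{"api": "jog_arm", "payload": {
  "turn": [
    [0,0,0],
    [0,0,0],
    [0,0,0],
    [0,0,0],
    [0,0,0],
    [0,0,0],
    [0,0,0],
    [0,0,0]
  ],
  "translation": [
    [0.002,0.0005,0.003],
    [0.002,0.0005,0.01],
    [0.002,0.0005,0.02],
    [0.002,0.0005,0.03],
    [0.002,0.0005,0.038],
    [0.002,0.0005,0.043],
    [0.002,0.0005,0.045],
    [0.002,0.0005,0.045]
  ],
  "grip": [1,1,1,1,1,1,1,1]
}}

```text
clock: 10.38
tool_pos: [0.5197, -0.1429, 0.1547]
eef_rot: [0.691, 0.722, 0.0, 0.0]
contact_force: [0.3, 0.8, -2.2]
opening: 0.152
finger_force: 35.0
```

Emit:
{"api": "jog_arm", "payload": {
  "turn": [
    [0,0,0],
    [0,0,0],
    [0,0,0],
    [0,0,0],
    [0,0,0],
    [0,0,0],
    [0,0,0],
    [0,0,0],
    [0,0,0],
    [0,0,0]
  ],
  "translation": [
    [0,0,0.001],
    [0,0,0.0015],
    [0,0,0.0015],
    [0,0,0.0015],
    [0,0,0.0015],
    [0,0,0.0015],
    [0,0,0.0015],
    [0,0,0.0015],
    [0,0,0.0015],
    [0,0,0.0015]
  ],
  "grip": [1,1,0.4,0.4,0.4,0.4,0.4,0.4,0.4,0.4]
}}

```text
clock: 11.62
tool_pos: [0.5197, -0.1428, 0.1532]
eef_rot: [0.691, 0.722, 0.0, -0.0]
contact_force: [0.3, -0.6, 0.3]
opening: 0.599
finger_force: 0.0
```

Emit:
{"api": "jog_arm", "payload": {
  "turn": [
    [0,0,0],
    [0,0,0],
    [0,0,0],
    [0,0,0],
    [0,0,0],
    [0,0,0],
    [0,0,0]
  ],
  "translation": [
    [0,0,-0.01],
    [0,0,-0.03],
    [0,0,-0.06],
    [0,0,-0.1],
    [0,0,-0.14],
    [0,0,-0.16],
    [0,0,-0.16]
  ],
  "grip": [0.4,0.4,0.4,0.4,0.4,0.4,0.4]
}}

```text
clock: 12.5
tool_pos: [0.5204, -0.1431, 0.3151]
eef_rot: [0.691, 0.722, 0.001, 0.002]
contact_force: [0.5, 0.5, -0.9]
opening: 0.601
finger_force: 0.0
```

```bash
python3 m.py 5; python3 - <<'E'
from h import *
for c in('scene','top'):
  for n in('knob_pin_grip','ring_pin_grip'):
    for d in models.place_of(c,n)[:1]: print(c,n,d['p'],np.array(d['position']))
E
```

```text
12.5 [ 0.5204 -0.1431  0.3151] [[-0.0439  0.999   0.0042]
 [ 0.999   0.0439 -0.0008]
 [-0.0009  0.0041 -1.    ]] 0.600601235940944 [ 0.4899  0.4919 -0.8675]
top t_pin_grip 0.96 [ 0.5188 -0.1431  0.1556]
top bracket_hole 0.87 [ 0.5207 -0.1413  0.1196]
scene t_pin_grip 0.69 [ 0.5194 -0.1409  0.1527]
scene bracket_hole 0.73 [ 0.5169 -0.1401  0.1181]
wrist t_pin_grip 0.77 [ 0.5169 -0.1416  0.1539]
scene 160 283
top 456 232
tip px scene (np.float64(161.29494253347764), np.float64(285.9482064639601)) hole (np.float64(175.3143409063989), np.float64(327.03922382350805))
scene knob_pin_grip 0.66 [0.5104 0.274  0.1201]
top knob_pin_grip 0.6 [0.5093 0.2761 0.1214]
top ring_pin_grip 0.78 [0.5314 0.1815 0.1183]
```

View pics/s5.png

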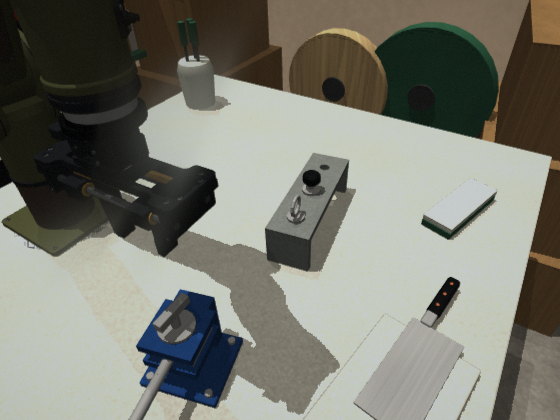

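The pin is home: its collar is flat on the bracket at ~(175,325) and the bar is upright. The gripper is clear, and the knob (311,178) and ring (296,210) are unchanged.

```bash
python3 -c "
from plant import r
print(r.finish_job())"
```

```text
the job is handed in; nothing more can be done
None
```

The T-handled pin is in the bracket hole with its collar flat on the bracket (cross-bar centre measured about 36 mm above the mouth), released with the gripper clear; the knob and ring pins were not disturbed, and I handed the job in at about 13 s, though no verdict came back.

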